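Tighten the loose gantry clamp until its handle slips

ROBOT

A 7-joint arm with a two-finger parallel gripper is mounted at the origin on the work surface. World frame = base frame: x ahead of the robot, y to its left, z up, the work surface at z = 0. Lengths are in mm, angles in rad, forces in N, time in s.
With the tool pointing down it reaches from about 400 to 875 mm from the base axis. Payload 4.4 kg.
Tool frame: the origin (TCP) lies at the very end of the fingers, on their centre line; the grasp point (between the pads) lies 19 mm behind it; y points along the fingers, z is the direction in which the jaws open and shut, and the axes are right-handed (so a half turn about y gives the same grasp; the last joint's range is limited). The gripper opens to 85 mm and grips with 20 to 120 N. Pads are 22 mm wide; open, the fingers measure 114 mm over their backs; the gripper's body (76 mm by 85 mm) begins 54 mm behind the grasp point. The pads swing forward as they close: fully open they stand 13 mm farther back than shut.
Start: joints at [1.039, 0.628, 0.038, 1.517, -0.027, 0.996, -0.02], TCP at [291.968, -580.752, 231.313] pointing down, gripper open.
Joint ranges: [-3.06, 3.06], [-0.37, 2.12], [-1.25, 1.32], [0.18, 2.47], [-1.1, 4.24], [0.23, 1.98], [-2.94, 2.94]. Speed limits (rad/s): [2.57, 2.57, 3.14, 3.14, 3.14, 3.14, 3.14].

INTERFACE

Orientations are given as [roll, pitch, yaw] about the fixed x, y, z axes, in that order (R = Rz(yaw) Ry(pitch) Rx(roll)).
In Python, from cell import ctrl, imaging, finish_job gives the robot as it stands.
- The arm moves only by the shell command python3 -m inch 'ROWS'. ROWS is JSON, one flat list of numbers, 7 for each row, row after row: the opening, from 0 (shut) to 1 (fully open), then the shift along the tool's x, y, z in cm, then the turn, a rotation vector about the tool's x, y, z in degrees. A call has 1 to 12 rows; each row is the pose to reach, as a shift and turn from the pose commanded when the call began, along the tool's axes at that moment; what a row does not reach only later rows make up. A row lasts 1/10 s, in which the tool goes at most 50 mm and 8.59 degrees, less where a joint would pass 70% of its speed; a pose out of reach is approached as far as the arm can. A call with a gripper value outside its range is refused whole. The fingers move at their own pace and stop on an object; the grip force is fixed at half the most. Time passes only in rows, so rows that repeat a pose let the fingers close. It gives the time, the measured TCP pose, the force and the opening at its end, in the units of the state.
- ctrl.read_state(): the state, without advancing time (a new reading comes with each control period).
- imaging.get_image(name): name is "scene" or "top"; returns a dict with "img" (420x560x3 uint8, red, green, blue), "fx", "fy", "cx", "cy" (pixels), "dist" ([k1, k2, p1, p2, k3] as OpenCV has them; the pictures are not rectified), "R" (3x3) and "t" (3): a world point X has camera coordinates R X + t. Camera axes: x right, y down, z forward; pixel columns grow to the right and rows downward; lengths in mm; the calibration is good to about 2 mm. A picture is of the moment at which its call begins. There is no depth.
- finish_job(): hands the job in, once; it reports no verdict.
The state is a dict: "clock": time; "qpos": joint angles; "qd": joint speeds; "tau": joint torques, N m; "eef_pos": TCP position; "tool_rot": TCP orientation; "force": force on the tool from outside, world axes, zero at the start; "torque": the same for the moment, N m; "width": finger opening in mm.
Only numpy, scipy, OpenCV 4.12 (cv2) and the standard library are available. Lean on these libraries where they do the work, as an engineer would, in place of code of your own. Each camera call takes 0.05 s, during which the arm holds its last target.

TASK

Two clamps on the gantry beam have identical torque-limiting T-handles; one is already tight (its steel tab rests against the stop pin), the other is still loose (its tab stands away from the pin). Turn the T-handle of the loose clamp clockwise, seen from above, until its tab meets the pin and the handle slips; stop when it has slipped about 20 degrees (clearly slipped, but never more than 30) and let go. Leave the handle of the tight clamp as it is.

Things in the scene. Friction and masses are not known exactly. Their poses are not given: they have to be found in the camera images.
- loose_grip (a point): Middle of the LOOSE clamp's T-handle bar, on its vertical turning axis, 108 mm above the table: grip here. Black bar 60 long, 16 wide, 28 mm tall (92 to 120 mm up). Under it a 12 mm stem down to 76 mm, then a 32 mm round housing. Axes: x along the bar (collar tab points the same way at the start), y across, z up; they turn with it. A carriage up to 96 mm high sits midway between the clamps.
- loose_collar (a joint): Turn of the loose clamp's steel collar, rad, clockwise from above. Starts at 0.3 to 1.0; tight at 1.3, its tab (58 mm out from the axis, 53 to 59 mm up) against the steel stop pin (48 mm out, up to 68 mm). Till then handle and collar turn together, at 0.07 N m; no spring-back. Clamp plate 124 x 80 mm, top at 52 mm, fixed on the 40 mm beam.
- loose_handle (a joint): Slip of the loose clamp's handle against its collar, rad, growing clockwise from above: 0 at the start, when the bar lies exactly over the tab. It grows only once the collar is tight and the clutch slips, at a steady 0.35 N m: the bar then turns away from the tab, which stays at the pin. It stays where it is left.
- set_bar_end (a point): Middle of one end of the T-handle bar of the TIGHT clamp (same shape, sizes and height as the loose one; on the same beam, 260 to 440 mm to the left or right of it). 30 mm from that handle's axis; x points along the bar, outward, and its tab lies under it, against its pin. Must stay as it is.

How it is judged:
By the outcome, as a careful person would: the job done as asked, in the order asked, and still so for the second after the job is handed in, with the robot touching nothing.
It also fails if it takes over 32 s, if anything falls off the work surface, if the arm or the gripper's body presses on something with over 40 N, if the wrist force passes 120 N, or if a joint passes its speed limit or range.

## Working session

There is one attempt and no reset: what is moved stays moved. The work goes in short steps, Python scripts to look and compute and a shell command to move; the robot and the scene stay as the last step left them, time stands still between calls to the robot, and variables do not carry over. Pictures are saved under pics/ and viewed, and the job is handed in when it is done.

```bash
mkdir -p pics; ls; python3 - <<'E'
from cell import ctrl, imaging
import cv2,numpy as np
print(ctrl.read_state())
for n in ("scene","top"):
    d=imaging.get_image(n)
    cv2.imwrite(f"pics/{n}0.png",d["img"][:,:,::-1])
    np.savez(f"pics/{n}0.npz",**d)
    print(n,{k:np.round(v,4).tolist() if not isinstance(v,(int,float)) else v for k,v in d.items() if k!="img"})
E
```

```text
pics
{'clock': 0.0, 'qpos': array([ 1.0392021 ,  0.6293428 ,  0.03843131,  1.51839895, -0.02697835,
        0.99629083, -0.01997986]), 'qd': array([-0.00070395,  0.00216756,  0.00041393,  0.00045283, -0.00177447,
        0.00123927, -0.00108074]), 'tau': array([ 8.55784292e-04, -5.63401258e+01,  1.22627757e+00, -1.93448031e+01,
        1.09452812e-02,  1.03382368e-02, -1.60488327e-05]), 'eef_pos': array([ 291.67392569, -580.16821444,  230.38115819]), 'tool_rot': array([-1.57271813e+00, -3.77157914e-05, -2.67575857e+00]), 'force': array([ 0.61767297,  0.45823448, -0.21444405]), 'torque': array([-0.01848805,  0.01679529, -0.03629691]), 'width': 85.14622878860776}
scene {'fx': 486.99502815003393, 'fy': 486.99502815003393, 'cx': 276.19908859091305, 'cy': 208.65901853021154, 'dist': [0.0016, 0.0, 0.0, 0.0, 0.0], 'R': [[0.3093, 0.9509, -0.0118], [0.7007, -0.2363, -0.6732], [-0.643, 0.1999, -0.7393]], 't': [-204.3087, -350.3301, 1209.4828]}
top {'fx': 476.0394914408584, 'fy': 476.0394914408584, 'cx': 288.7621563069019, 'cy': 203.2791913591307, 'dist': [0.0437, 0.0, 0.0, 0.0, 0.0], 'R': [[0.0178, -0.9997, -0.0154], [-0.9951, -0.0162, -0.0979], [0.0976, 0.0171, -0.9951]], 't': [1.5011, 598.319, 890.9816]}
```

View pics/scene0.png

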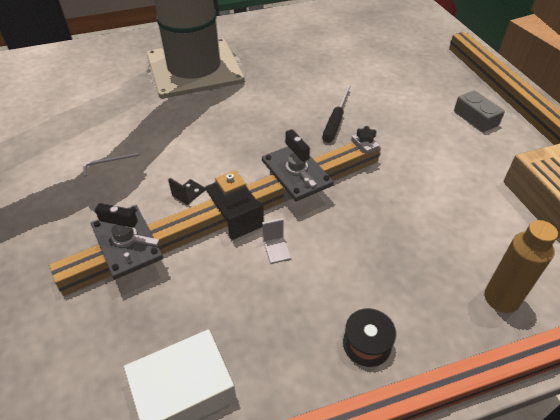

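View pics/top0.png

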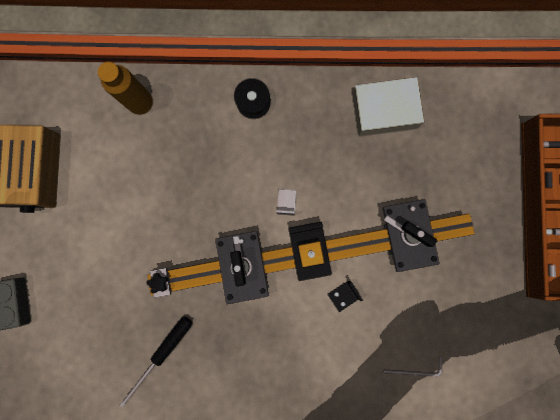

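```bash
python3 - <<'E'
import cv2,numpy as np
t=cv2.imread("pics/top0.png");s=cv2.imread("pics/scene0.png")
r=lambda a:cv2.resize(a,(400,400),interpolation=cv2.INTER_CUBIC)
out=np.hstack([r(t[220:310,197:287]),r(t[190:280,367:457])])
cv2.imwrite("pics/tz.png",out)
out=np.hstack([r(s[190:280,80:170]),r(s[120:210,250:340])])
cv2.imwrite("pics/sz.png",out)
E
```

```text
(no output)
```

View pics/tz.png

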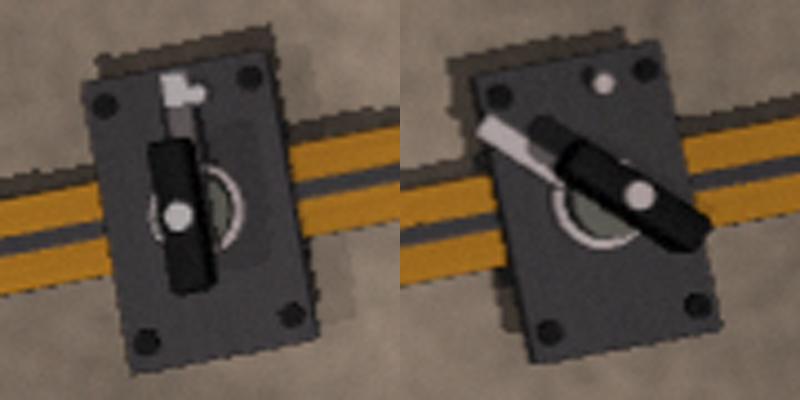

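View pics/sz.png

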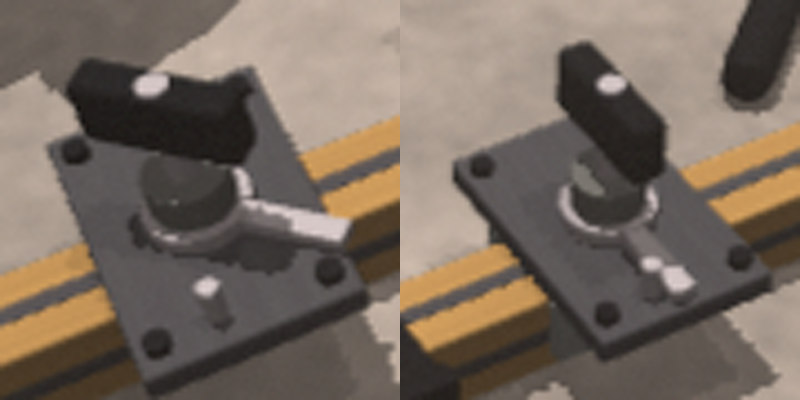

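```bash
cat > h.py <<'E'
import numpy as np,cv2
def ray(d,u,v,z):
    K=np.array([[d["fx"],0,d["cx"]],[0,d["fy"],d["cy"]],[0,0,1.]])
    p=cv2.undistortPoints(np.array([[[u,v]]],float),K,np.array(d["dist"],float))[0,0]
    R=np.array(d["R"]);t=np.array(d["t"])
    c=-R.T@t; w=R.T@np.array([p[0],p[1],1.])
    return c+w*(z-c[2])/w[2]
def blobs(d,box,lo=150,mx=400):
    u0,v0,u1,v1=box
    im=d["img"][v0:v1,u0:u1].astype(int)
    m=((im.min(2)>lo)&(im.max(2)-im.min(2)<25)).astype(np.uint8)
    n,l,st,c=cv2.connectedComponentsWithStats(m,connectivity=4)
    return [(int(st[i,4]),round(c[i,0]+u0,2),round(c[i,1]+v0,2),st[i,:4].tolist()) for i in range(1,n) if 3<=st[i,4]<mx]
def bar(d,box,lo=40):
    u0,v0,u1,v1=box
    im=d["img"][v0:v1,u0:u1]
    return (im.max(2)<lo).astype(np.uint8)
E
python3 - <<'E'
from h import *
D={n:dict(np.load(f"pics/{n}0.npz")) for n in("scene","top")}
for k in D: 
  for q in("fx","fy","cx","cy"): D[k][q]=float(D[k][q])
for n,box in [("top",(197,220,287,310)),("top",(367,190,457,280)),("scene",(80,190,170,280)),("scene",(250,120,340,210))]:
    print(n,box)
    for b in blobs(D[n],box): print(b,[np.round(ray(D[n],b[1],b[2],z)[:2],1).tolist() for z in(120,68,59)])
# print brightness around bars
im=D["top"]["img"].max(2)[215:250,393:440]
for r in im[::2]: print(' '.join('%3d'%x for x in r[::2]))
E
```

```text
top (197, 220, 287, 310)
(39, np.float64(237.28), np.float64(240.15), [37, 17, 9, 7]) [[523.8, 98.1], [524.7, 104.5], [524.9, 105.6]]
(22, np.float64(237.0), np.float64(268.14), [38, 46, 5, 6]) [[475.8, 97.2], [473.8, 103.5], [473.4, 104.6]]
top (367, 190, 457, 280)
(4, np.float64(412.25), np.float64(208.0), [45, 17, 2, 3]) [[584.6, -203.4], [589.4, -216.0], [590.2, -218.2]]
(41, np.float64(390.32), np.float64(220.8), [19, 27, 10, 9]) [[561.8, -165.7], [565.1, -175.9], [565.7, -177.7]]
(17, np.float64(420.47), np.float64(233.35), [52, 41, 4, 5]) [[541.1, -217.0], [543.2, -230.5], [543.5, -232.8]]
(5, np.float64(411.0), np.float64(244.0), [42, 54, 5, 1]) [[522.6, -200.8], [523.5, -213.2], [523.6, -215.3]]
scene (80, 190, 170, 280)
(26, np.float64(113.85), np.float64(208.23), [31, 16, 7, 5]) [[541.7, -215.5], [488.9, -223.8], [479.7, -225.2]]
(13, np.float64(134.23), np.float64(230.38), [53, 38, 3, 6]) [[595.2, -191.7], [547.5, -197.7], [539.3, -198.7]]
(6, np.float64(136.5), np.float64(235.33), [55, 45, 4, 2]) [[605.5, -189.8], [558.9, -195.5], [550.8, -196.5]]
(73, np.float64(149.15)
[... 1794 characters left out ...]
  17  18  37  89 136 149 148
 53  56  58  60  66 156  26  92  92  86  41   6   4  27  46  20  22  16  17  19  29 131 137 150
 58  54  57  61  48 143  78  54  94  89  91  83  24   4  12  20  23  22  24  22  17  12 150 151
 57  57  55  59  57  77 164  64  71  92  91  90  90  61   8   7  12  24  18  23  15  16  66 120
 59  61  56  59  58  56  75 164 149  79  79 118 116 105  55  18   7   8  19  23  19  48 123 116
 59  56  54  58  57  58  53  54 102 153 158 103  56  57  58  55  39  10   6  16  20  74 120 119
 57  62  57  57  59  55  55  61  57  57  55  57  56  55  52  61  54  54  57  57  53  59 122 121
 52  59  61  58  58  59  57  58  60  59  56  58  54  57  55  57  57  54  55  57  53  57 121 120
```

```bash
python3 - <<'E'
from h import *
D={n:dict(np.load(f"pics/{n}0.npz")) for n in("scene","top")}
for k in D: 
  for q in("fx","fy","cx","cy"): D[k][q]=float(D[k][q])
A=np.array([541.3,-216.3])
for n,(u0,v0,u1,v1),lo in [("top",(384,214,402,228),120),("scene",(137,230,162,248),140)]:
    d=D[n]; im=d["img"].astype(int)
    vs,us=np.nonzero(im[v0:v1,u0:u1].min(2)>lo)
    P=np.array([ray(d,u+u0,v+v0,59)[:2] for u,v in zip(us,vs)])
    r=P-A; 
    c=P.mean(0); w=np.linalg.eigh(np.cov((P-c).T))[1][:,1]
    print(n,len(P),c,"pca",np.degrees(np.arctan2(*w[::-1]))%180,"radial",np.degrees(np.arctan2(*(c-A)[::-1])),"rmax",np.linalg.norm(r,axis=1).max())
# bar long edge, top view: brightest->dark upper-right edge of top face. subpixel: threshold plate(54) vs bar(22) at 38 per column
im=cv2.GaussianBlur(D["top"]["img"].max(2),(3,3),0).astype(float)
pts=[]
for u in range(410,436):
    col=im[214:245,u]
    # first crossing from plate down to bar
    i=np.nonzero((col[:-1]>=38)&(col[1:]<38))[0]
    if len(i): pts.append((u,214+i[-1]+(col[i[-1]]-38)/(col[i[-1]]-col[i[-1]+1])))
print(np.round(pts,1).tolist())
P=np.array([ray(D["top"],u,v,120)[:2] for u,v in pts])
l=cv2.fitLine(P.astype(np.float32),cv2.DIST_HUBER,0,.5,.01).ravel();print("edge",np.degrees(np.arctan2(l[1],l[0]))%180, l)
n=np.array([-l[1],l[0]]);print("axis offset",(A-l[2:])@n)
# motion to above
ya=-2.67576; x=np.array([np.cos(ya),np.sin(ya)]);z=np.array([-np.sin(ya),np.cos(ya)])
dd=A-np.array([291.67,-580.17]);print(dd@x,dd@z)
E
```

```text
top 67 [ 564.57921754 -178.67811444] pca 52.15605945089962 radial 58.25210523104795 rmax 56.66380012244192
scene 88 [ 564.86523014 -179.09990968] pca 50.53000042975282 radial 57.64687038803787 rmax 59.00411182197449
[[410.0, 221.3], [411.0, 222.0], [412.0, 222.5], [413.0, 223.1], [414.0, 223.7], [415.0, 224.5], [416.0, 226.3], [417.0, 235.6], [418.0, 236.7], [419.0, 237.3], [420.0, 237.6], [421.0, 237.7], [422.0, 237.5], [423.0, 236.9], [424.0, 236.0], [425.0, 230.8], [426.0, 231.4], [427.0, 232.2], [428.0, 232.7], [429.0, 233.4], [430.0, 234.0], [431.0, 234.7], [432.0, 236.1], [433.0, 237.3], [434.0, 238.0], [435.0, 238.7]]
edge 55.817074 [   0.5618369     0.82724804  546.5708     -220.80788   ]
axis offset 6.892950998608862
-386.46974915839166 -212.9733475941291
```

```bash
python3 -m inch '[1,-38.6,0,-21.3,0,-31.3,0, 1,-38.6,0,-21.3,0,-31.3,0, 1,-38.6,0,-21.3,0,-31.3,0, 1,-38.6,0,-21.3,0,-31.3,0, 1,-38.6,0,-21.3,0,-31.3,0, 1,-38.6,0,-21.3,0,-31.3,0, 1,-38.6,0,-21.3,0,-31.3,0, 1,-38.6,0,-21.3,0,-31.3,0, 1,-38.6,0,-21.3,0,-31.3,0, 1,-38.6,4,-21.3,0,-31.3,0, 1,-38.6,4,-21.3,0,-31.3,0, 1,-38.6,4,-21.3,0,-31.3,0]'
python3 -m inch '[0.6,0,0,0,0,0,0, 0.6,0,0,0,0,0,0]'
python3 - <<'E'
from cell import ctrl, imaging
import cv2,numpy as np
s=ctrl.read_state();print(s)
for n in ("scene","top"):
    d=imaging.get_image(n)
    cv2.imwrite(f"pics/{n}1.png",d["img"][:,:,::-1])
E
```

```text
clock: 1.3
eef_pos: [540.0, -217.7, 190.8]
tool_rot: [-1.573, -0.001, -2.131]
force: [0.1, -0.0, 0.1]
width: 85.3
clock: 1.5
eef_pos: [541.5, -218.6, 192.7]
tool_rot: [-1.568, 0.0, -2.132]
force: [-0.1, 0.1, 0.3]
width: 59.3
{'clock': 1.5, 'qpos': array([ 0.41262775,  0.57807171, -0.11969686,  1.74915822,  0.09025154,
        0.8173627 , -0.31036528]), 'qd': array([-0.00111842,  0.00205186, -0.00450326,  0.00349503,  0.00039869,
       -0.00304128, -0.00138937]), 'tau': array([-1.56265693e-01, -5.07625186e+01, -8.62263814e-01, -1.67079484e+01,
        6.49380745e-03,  4.86684294e-03,  1.52635472e-03]), 'eef_pos': array([ 541.45251495, -218.58923577,  192.70411363]), 'tool_rot': array([-1.56843552e+00,  9.51516062e-05, -2.13171521e+00]), 'force': array([-0.14106746,  0.13148601,  0.34223804]), 'torque': array([ 0.02640258, -0.02319411,  0.00814351]), 'width': 59.31795655548132}
```

```bash
python3 -m inch '[0.6,-0.1,5,-0.1,0,0,0, 0.6,-0.1,5,-0.1,0,0,0, 0.6,-0.1,5,-0.1,0,0,0]'
for i in 1 2 3; do python3 -m inch '[0.6,0,0,0,0,0,0]' | grep -E "eef|rot|force"; done; python3 - <<'E'
from cell import imaging
import cv2,numpy as np
r=lambda a:cv2.resize(a,(400,400),interpolation=cv2.INTER_CUBIC)
s=imaging.get_image("scene")["img"][:,:,::-1];t=imaging.get_image("top")["img"][:,:,::-1]
cv2.imwrite("pics/h.png",np.hstack([r(s[140:260,60:180]),r(t[180:300,355:475])]))
E
```

```text
clock: 1.9
eef_pos: [540.3, -215.8, 141.4]
tool_rot: [-1.573, -0.0, -2.13]
force: [0.9, 0.6, 0.3]
width: 51.4
eef_pos: [542.0, -216.3, 143.1]
tool_rot: [-1.568, 0.001, -2.13]
force: [-0.4, 0.1, -0.3]
eef_pos: [542.1, -216.2, 143.3]
tool_rot: [-1.567, 0.001, -2.13]
force: [0.4, 1.0, -0.0]
eef_pos: [541.7, -216.0, 142.8]
tool_rot: [-1.568, 0.0, -2.13]
force: [-0.3, 0.7, 0.1]
```

View pics/h.png

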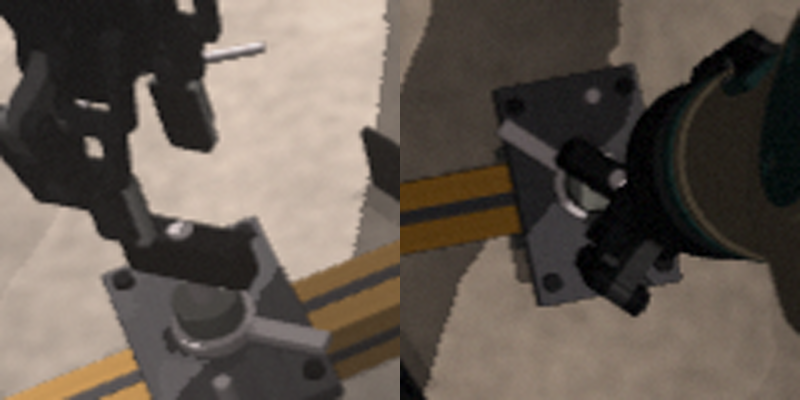

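```bash
python3 -m inch '[0.6,0,3,0,0,0,0, 0.6,0,5.4,0,0,0,0, 0.6,0,5.4,0,0,0,0, 0.6,0,5.4,0,0,0,0]'; python3 -m inch '[0,0,0,0,0,0,0, 0,0,0,0,0,0,0, 0,0,0,0,0,0,0, 0,0,0,0,0,0,0, 0,0,0,0,0,0,0, 0,0,0,0,0,0,0, 0,0,0,0,0,0,0, 0,0,0,0,0,0,0]'; python3 - <<'E'
from cell import ctrl,imaging
import cv2,numpy as np
print(ctrl.read_state())
r=lambda a:cv2.resize(a,(400,400),interpolation=cv2.INTER_CUBIC)
s=imaging.get_image("scene")["img"][:,:,::-1];t=imaging.get_image("top")["img"][:,:,::-1]
cv2.imwrite("pics/g.png",np.hstack([r(s[170:270,75:175]),r(t[180:300,355:475])]))
E
```

```text
clock: 2.7
eef_pos: [541.0, -215.7, 87.6]
tool_rot: [-1.571, -0.0, -2.129]
force: [0.9, -0.1, 0.5]
width: 51.1
clock: 3.5
eef_pos: [541.8, -216.1, 88.7]
tool_rot: [-1.568, 0.0, -2.13]
force: [-0.5, 0.4, 7.4]
width: 15.4
{'clock': 3.5, 'qpos': array([ 0.3946841 ,  0.7221986 , -0.09976419,  1.82842316,  0.11813708,
        0.59419926, -0.33688162]), 'qd': array([ 7.77218602e-04,  1.07273232e-03, -4.82290117e-04,  5.58608958e-04,
        1.25396949e-03,  1.27319816e-03,  3.76796223e-05]), 'tau': array([-5.32958074e-02, -5.07965720e+01, -6.50865734e-01, -1.17891392e+01,
       -2.12516641e-02, -2.02490492e-01, -2.66206276e-02]), 'eef_pos': array([ 541.8222253 , -216.09997286,   88.65177861]), 'tool_rot': array([-1.56835370e+00,  4.43991639e-04, -2.12952740e+00]), 'force': array([-0.46520676,  0.35727707,  7.35540785]), 'torque': array([0.07130925, 0.13104526, 0.0413907 ]), 'width': 15.43939988520495}
```

View pics/g.png

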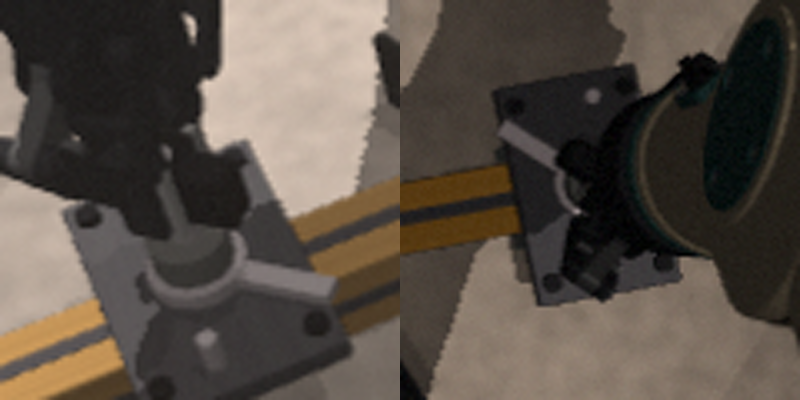

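```bash
cat > r.py <<'E'
from cell import ctrl
import numpy as np
s=ctrl.read_state();print("t",round(s["clock"],2),"yaw",round(np.degrees(s["tool_rot"][2]),2),"Tz",round(s["torque"][2],3),"q7tau",round(s["tau"][6],3),"pos",s["eef_pos"].round(1),"F",s["force"].round(1),"w",round(s["width"],1))
E
python3 -m inch '[0,0,0,0,0,3,0, 0,0,0,0,0,8,0, 0,0,0,0,0,13,0, 0,0,0,0,0,18,0]' >/dev/null; python3 r.py; python3 -m inch '[0,0,0,0,0,5,0, 0,0,0,0,0,10,0, 0,0,0,0,0,15,0, 0,0,0,0,0,18,0]' >/dev/null; python3 r.py;python3 -m inch '[0,0,0,0,0,0,0]' >/dev/null; python3 r.py; python3 - <<'E'
from cell import ctrl,imaging
import cv2,numpy as np
r=lambda a:cv2.resize(a,(400,400),interpolation=cv2.INTER_CUBIC)
s=imaging.get_image("scene")["img"][:,:,::-1];t=imaging.get_image("top")["img"][:,:,::-1]
cv2.imwrite("pics/g2.png",np.hstack([r(s[170:270,75:175]),r(t[180:300,355:475])]))
E
```

```text
t 4.0 yaw -140.21 Tz 0.006 q7tau 0.563 pos [ 541.8 -216.1   88.6] F [0.3 0.2 6.1] w 15.6
t 4.4 yaw -158.16 Tz 0.053 q7tau 0.167 pos [ 541.9 -216.1   88.6] F [ 0.  -0.2  6.8] w 15.3
t 4.5 yaw -158.09 Tz -0.055 q7tau -0.135 pos [ 541.9 -216.1   88.6] F [-1.   0.3  7.3] w 15.2
```

View pics/g2.png

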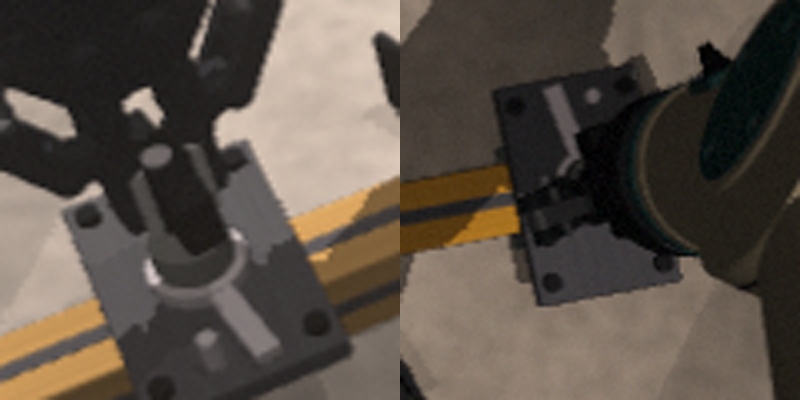

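```bash
for i in 1 2 3 4; do python3 -m inch '[0,0,0,0,0,3,0, 0,0,0,0,0,3,0]' >/dev/null; python3 r.py; done
```

```text
t 4.8 yaw -161.09 Tz -0.024 q7tau -0.115 pos [ 541.9 -216.1   88.6] F [-0.9 -0.4  6.7] w 15.2
t 5.0 yaw -164.09 Tz -0.077 q7tau -0.115 pos [ 541.9 -216.1   88.7] F [-1.1 -0.4  6.4] w 15.1
t 5.2 yaw -167.09 Tz -0.031 q7tau -0.115 pos [ 541.9 -216.2   88.7] F [-0.7  0.7  6.2] w 15.2
t 5.4 yaw -170.03 Tz 0.081 q7tau -0.29 pos [ 541.9 -216.1   88.6] F [ 0.2 -0.1  5.9] w 15.3
```

```bash
for i in 1 2 3; do python3 -m inch '[0,0,0,0,0,2,0, 0,0,0,0,0,2,0]' >/dev/null; python3 r.py; done; python3 - <<'E'
from cell import ctrl,imaging
import cv2,numpy as np
r=lambda a:cv2.resize(a,(400,400),interpolation=cv2.INTER_CUBIC)
s=imaging.get_image("scene")["img"][:,:,::-1];t=imaging.get_image("top")["img"][:,:,::-1]
cv2.imwrite("pics/g3.png",np.hstack([r(s[170:270,75:175]),r(t[180:300,355:475])]))
E
```

```text
t 5.6 yaw -172.0 Tz 0.125 q7tau -0.286 pos [ 541.9 -216.2   88.6] F [ 0.2 -0.6  6.9] w 15.2
t 5.8 yaw -173.99 Tz 0.184 q7tau -0.286 pos [ 541.9 -216.1   88.6] F [-1.2  0.2  7. ] w 15.2
t 6.0 yaw -176.0 Tz 0.134 q7tau -0.286 pos [ 541.9 -216.2   88.7] F [ 0.1 -0.7  7. ] w 15.2
```

View pics/g3.png

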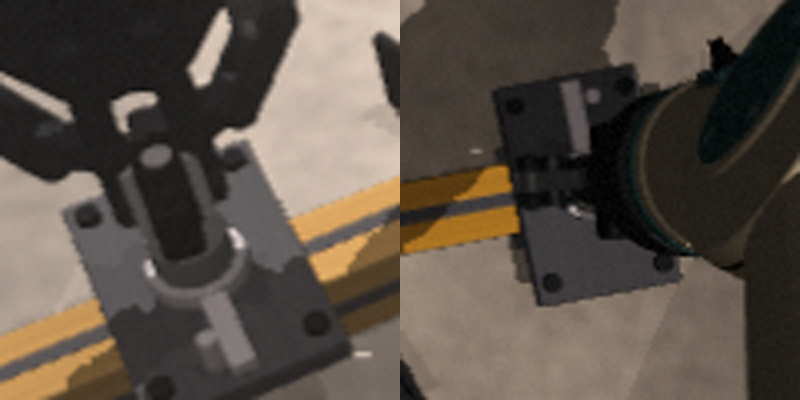

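```bash
python3 -m inch '[0,0,0,0,0,3,0, 0,0,0,0,0,6,0, 0,0,0,0,0,9,0, 0,0,0,0,0,12,0, 0,0,0,0,0,12,0]' >/dev/null; python3 r.py
python3 -m inch '[0.6,0,0,0,0,0,0, 0.6,0,0,0,0,0,0, 0.6,0,0,0,0,0,0, 0.6,0,0,0,0,0,0]'; python3 r.py
```

```text
t 6.6 yaw 171.97 Tz 0.092 q7tau -0.289 pos [ 541.9 -216.2   88.7] F [-0.4  0.6  7. ] w 15.1
clock: 7.0
eef_pos: [540.7, -215.6, 87.1]
tool_rot: [-1.571, -0.0, 3.002]
force: [-0.2, 0.1, 0.6]
width: 51.4
t 7.0 yaw 171.99 Tz 0.009 q7tau 0.0 pos [ 540.7 -215.6   87.1] F [-0.2  0.1  0.6] w 51.4
```

```bash
python3 -m inch '[0.6,0,-4,0,0,0,0, 0.6,0,-8,0,0,0,0, 0.6,0,-12,0,0,0,0, 0.6,0,-14,4,0,0,0, 0.6,0,-14,9,0,0,0, 0.6,0,-14,14,0,0,0, 0.6,0,-14,19,0,0,0, 0.6,0,-14,24,0,0,0, 0.6,0,-14,28,0,0,0, 0.6,0,-14,28,0,0,0]'; python3 - <<'E'
from h import *
from cell import imaging
r=lambda a:cv2.resize(a,(400,400),interpolation=cv2.INTER_CUBIC)
o=[];o2=[]
for n,b,b2,bb in(("scene",(75,180,165,270),(250,120,340,210),0),("top",(367,190,457,280),(197,220,287,310),0)):
    d=imaging.get_image(n); np.savez(f"pics/{n}2.npz",**d); i=d["img"][:,:,::-1]
    o.append(r(i[b[1]:b[3],b[0]:b[2]]));o2.append(r(i[b2[1]:b2[3],b2[0]:b2[2]]))
    for x in blobs(d,b,130): print(n,x,[np.round(ray(d,x[1],x[2],z)[:2],1).tolist() for z in(120,68,59)])
cv2.imwrite("pics/f.png",np.hstack(o));cv2.imwrite("pics/f2.png",np.hstack(o2))
E
```

```text
clock: 8.0
eef_pos: [496.9, -500.8, 226.7]
tool_rot: [-1.565, -0.002, 2.993]
force: [-0.8, -0.5, -0.2]
width: 51.2
scene (31, np.float64(113.65), np.float64(208.42), [35, 26, 8, 6]) [[542.0, -215.8], [489.2, -224.1], [480.1, -225.5]]
scene (21, np.float64(134.33), np.float64(231.67), [58, 47, 4, 10]) [[597.7, -191.9], [550.3, -197.8], [542.1, -198.9]]
scene (14, np.float64(115.43), np.float64(241.64), [38, 60, 7, 4]) [[607.6, -219.5], [561.2, -228.1], [553.1, -229.6]]
scene (77, np.float64(133.36), np.float64(254.71), [55, 67, 9, 15]) [[638.9, -198.2], [595.5, -204.8], [588.0, -205.9]]
scene (18, np.float64(126.22), np.float64(254.17), [49, 72, 6, 5]) [[634.8, -207.4], [591.0, -214.9], [583.5, -216.2]]
top (41, np.float64(406.07), np.float64(209.93), [37, 15, 5, 13]) [[581.1, -192.8], [585.7, -204.7], [586.4, -206.8]]
top (11, np.float64(412.36), np.float64(208.45), [44, 17, 4, 4]) [[583.8, -203.6], [588.6, -216.2], [589.4, -218.4]]
top (26, np.float64(420.65), np.float64(233.54), [51, 41, 6, 6]) [[540.8, -217.3], [542.8, -230.8], [543.2, -233.1]]
top (4, np.float64(402.0), np.float64(234.5), [35, 43, 1, 4]) [[538.5, -185.6], [540.4, -197.0], [540.8, -199.0]]
top (5, np.float64(403.4), np.float64(238.6), [36, 47, 2, 4]) [[531.6, -187.9], [533.0, -199.5], [533.3, -201.5]]
```

View pics/f.png

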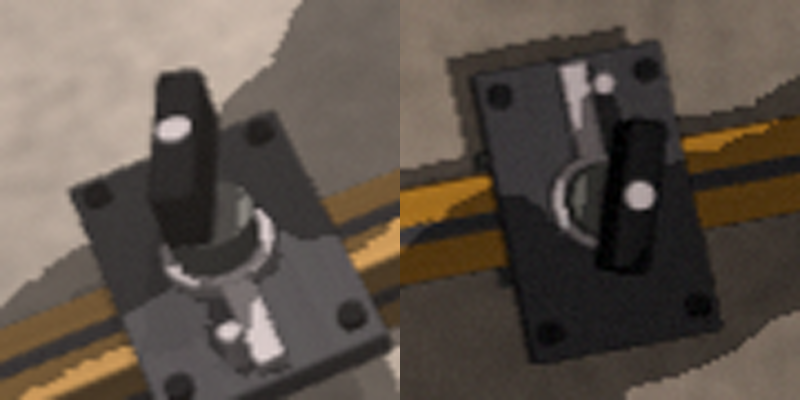

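View pics/f2.png

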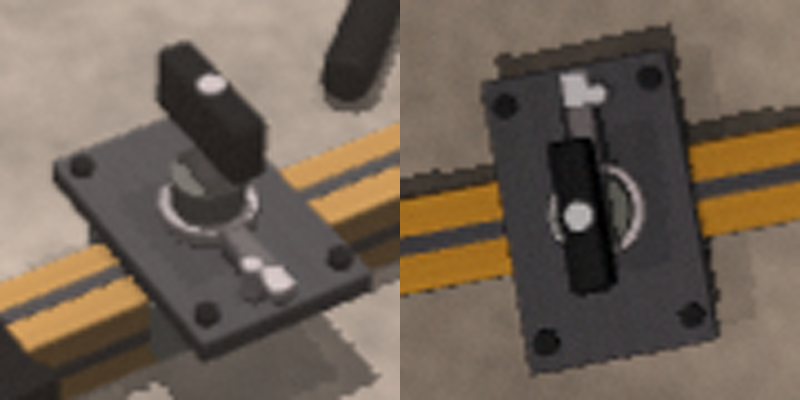

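```bash
python3 - <<'E'
from h import *
d=dict(np.load("pics/top2.npz"))
for q in("fx","fy","cx","cy"): d[q]=float(d[q])
im=d["img"].max(2)
for v in range(214,254): print(v,' '.join('%3d'%x for x in im[v,408:432]))
d2=dict(np.load("pics/scene2.npz"))
i=cv2.convertScaleAbs(d2["img"][190:245,95:150,::-1],alpha=2.5);i2=cv2.convertScaleAbs(d["img"][210:255,400:445,::-1],alpha=2.5)
cv2.imwrite("pics/z.png",np.hstack([cv2.resize(a,(400,400),interpolation=cv2.INTER_NEAREST) for a in(i,i2)]))
E
```

```text
214  89  90  68  29  25  32  28  29  41  56  59  55  57  58  56  57  54  55  54  57  75 115 116 114
215  91  90  73  40  30  34  32  29  41  57  56  53  50  55  57  54  55  55  56  54  66  96 105 105
216  88  88  80  48  30  27  28  30  32  52  46  32  33  37  46  49  47  48  57  56  51  37  60  57
217  89  92  77  52  26  25  28  22   9  19   3  11  17  15  11  18  17  28  37  52  54  44  54  58
218  90  93  88  70  28  26  23   9   7   1   3  19  26  23  20  22  14  14  24  49  52  50  55  56
219  89  90  87  71  33  25  20   2   7   7  10  21  24  24  18  19  20  23  21  38  52  51  52  55
220  88  90  90  76  48  28  20   6   0  10  14  18  23  21  23  20  21  18  20  38  51  52  38  57
221  88  92  90  78  50  26  17   0   0   7  16  21  20  24  22  20  21  19  23  46  58  59  81 137
222  91  88  88  83  61  28  18   3   3   2  13  20  27  26  23  22  22  19  33  57  56  63 102 152
223  93  88  88  85  69  24  13   8  11   6  15  25  24  27  21  20  19  15  29  61  56  56  85 141
224  89  86  88  81  73  41  12   3   5   4  17  23  24  25  21  24  21  20  31  58  59  53  57  76

[... 2199 characters left out ...]

247  31  30  22   8   0   9   6  16  28  23  24  20  17   5  10  16  26  29  30  30  25  26  26  28
248  29  32  24   4   5   6   9  18  25  23  23  18   8   4   8  13  29  29  29  28  29  30  29  29
249  28  31  24   4   4  10   6  19  27  19  20  10   8  12  15  21  29  30  28  26  24  30  30  33
250  29  30  29  17  11   4   2   4   8   6   5  12   4  10  13  21  27  27  28  28  26  29  30  29
251  30  29  28  28  28  30  27  20  10   8  12  10  12  11  22  29  27  28  29  29  31  28  31  28
252  30  32  29  26  29  29  27  28  29  30  30  29  28  30  26  30  29  28  24  28  27  26  27  29
253  28  30  31  30  23  33  27  28  28  31  25  29  31  29  28  29  32  25  28  27  26  30  28  29
```

View pics/z.png

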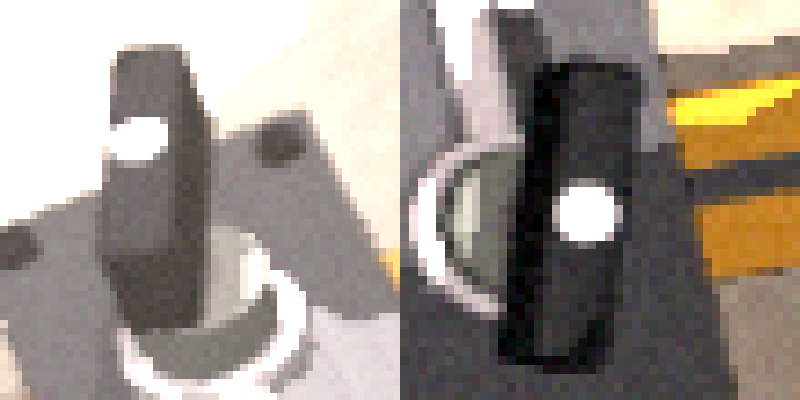

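```bash
python3 -m inch '[0.6,0,0,0,0,0,0, 0.6,0,0,0,0,0,0]'; python3 -c "
from cell import finish_job
print(finish_job())"
```

```text
clock: 8.3
eef_pos: [503.1, -490.9, 227.3]
tool_rot: [-1.572, 0.0, 3.004]
force: [-0.2, 0.2, 0.3]
width: 51.0
the job is handed in; nothing more can be done
None
```

I tightened the loose clamp (the right-hand one, at about x 541, y −216 mm) and stopped at about 20° of slip. I then let go, backed the arm away, and handed the job in at 8.3 s.

- **Turning:** I gripped the bar at about 108 mm height and turned it 66° clockwise in all. The wrist torque jumped at about 46° and then stayed level, which is the tab meeting the pin and the clutch slipping.
- **Slip:** The gripper angle gives about 20°, with about 1.3° of doubt because the tab met the pin partway through a 3° step. The final pictures give about 19°, with the tab at about 12.6° and the bar at about −6° to −7°. Both are well under 30°.
- **Checks that disagreed:** The measured wrist moment about the vertical was noisy, reading 0.08 to 0.18 N m while slipping instead of 0.35. I relied on the last joint's torque instead, which stepped once and stayed level but rose by less than 0.28 N m. The two slip estimates differ by about 1°.
- **Final state:** The final pictures show the loose clamp's tab against its pin. The tight clamp's handle and tab look the same as at the start. The arm is clear of everything, with almost no force on the tool.

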